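# Set the cap height of an electron-gun cartridge

### The job

Pick up the electron-gun cartridge and seat its flat-sided foot square and fully home in the pocket of the aluminium jig, either way round. With the foot held by the jig, screw the knurled cap down clockwise until it bottoms out, then back it off a quarter turn. Finish with the gripper still holding the cap by its sides at that setting, so that a colleague can nip up the lock screw: do not let go at the end, and leave the other things on the bench where they are.

Things in the scene. Friction and masses are not known exactly. Their poses are not given: they have to be found in the camera images.
- cartridge: Loose electron-gun cartridge, upright, about 0.3 kg, 44 mm high. Steel foot 12 mm high: a 60 mm disc with two flats, 60 mm along own x, 42 across the flats along own y, lower edge chamfered 1 mm. White neck, 33 dia, z 12-20. Knurled steel cap, 36 dia, z 20-44. Origin: centre of the foot's underside, z up. The pose is the foot's, not turned by the cap; a half turn about z fits as well.
- cap_grip (a point): On the axis of the round knurled cap at the height to grip, 36 mm above the foot's underside, 8 mm below the cap's top; any yaw will do. With the TCP here, tool down, fingertips 19 mm past the TCP clear the foot by 5 mm. The frame turns with the cap: an engraved line on its top lies along x.
- cap (a joint): Turn of the cap on its thread, rad. 0: bottomed out on the shoulder (hard stop); grows as it unscrews, counter-clockwise from above. A quarter turn is 1.57. Starts 0.7 to 2.2 from the stop. Right-hand thread, 1.5 mm pitch (rises 0.24 mm per rad), friction 0.05 N m: it stays where it is left, and bears the cartridge's weight when lifted by the cap.
- pocket (a point): Centre of the pocket floor in the jig, an aluminium block fixed to the bench, 124 (x) x 92 (y) x 24 mm high. Pocket: rectangle 62 mm along x, 44 along y, 10 deep (floor 14 mm above the bench), mouth chamfered 2 mm: 1 mm play all round. The foot's flats go along the long walls; home, its top is 2 mm proud and cap_grip is 36 mm above this point.
- dish: Bystander: shallow glass dish with a white disc in it, 88 mm across, 13 mm high; origin at the centre of the underside.
- jar: Bystander: small white screw jar with a black lid, 38 mm diameter, 42 mm high; origin at the centre of the underside.
- stub_rack: Bystander: black block with five small specimen stubs, 72 x 48 mm, 22 mm high; origin at the centre of the underside.

How it is judged:
By the outcome, as a careful person would: the job done as asked, in the order asked, and still so for the second after the job is handed in, while the arm keeps its last pose, push and grip.
It also fails if it takes over 64 s, if anything falls off the work surface, if the arm or the gripper's body presses on something with over 40 N, if the wrist force passes 120 N, or if a joint passes its speed limit or range.

### The arm

A 6-joint arm with a two-finger parallel gripper is mounted at the origin on the work surface. World frame = base frame: x ahead of the robot, y to its left, z up, the work surface at z = 0. Lengths are in m, angles in degrees, forces in N, time in s.
With the tool pointing down it reaches from about 0.35 to 0.875 m from the base axis. Payload 4.2 kg.
Tool frame: the origin (TCP) lies between the finger pads, 19 mm behind the fingertips; this is the grasp point; z points along the fingers, y is the line along which they close (so a half turn about z gives the same grasp; the last joint's range is limited). The gripper opens to 87 mm and grips with 3 to 60 N. Pads are 19 mm wide; open, the fingers measure 117 mm over their backs; the gripper's body (75 mm by 190 mm) begins 51 mm behind the grasp point.
Start: joints at [-49.068, 22.042, 0.453, 0, -68.411, -14.817], TCP at [0.275, -0.561, 0.241] pointing down, gripper open.
Joint ranges: [-179.83, 179.83], [-69.29, 118.12], [-61.27, 80.66], [-181.25, 117.63], [-171.15, -9.14], [-177.46, 177.46]. Speed limits (degrees/s): [159.86, 159.86, 180, 180, 180, 180].

### API

Orientations are given as a 3x3 rotation matrix whose columns are the frame's x, y, z axes.
In Python, from station import sense, capture, finish_job, spot_in, tip_of gives the robot as it stands. The module is installed in compiled form; this text tells all that it offers.
- The arm moves only by the tool servo_tool, never from a script. Its arguments are lists of equal length, an entry for each row: "slide": the shift along the tool's x, y, z in m, a list of three; "spin": the turn about the tool's z in degrees; "grip": the closure, from 0 (fully open) to 1 (shut). A call has exactly 5 rows; each row is the pose to reach, as a shift and turn from the pose commanded when the call began, along the tool's axes at that moment; what a row does not reach only later rows make up. A row lasts 1/12 s, in which the tool goes at most 41.7 mm and 7.16 degrees, less where a joint would pass 70% of its speed; a pose out of reach is approached as far as the arm can. A call with a gripper value outside its range is refused whole. The fingers move at their own pace and stop on an object; the grip force is fixed at half the most. Time passes only in rows, so rows that repeat a pose let the fingers close, or fill a call up. It gives the time, the measured TCP pose, the force, the opening and the grip force at its end, in the units of the state.
- sense(): the state, without advancing time (a new reading comes with each control period).
- capture(name): name is "scene" or "top" or "wrist"; returns a dict with "pixels" (420x560x3 uint8, blue, green, red), "depth" (420x560 float32, m along the optical axis (not along the pixel's ray), 0 where there is no reading), "fx", "fy", "cx", "cy" (pixels), "R" (3x3) and "t" (3): a world point X has camera coordinates R X + t; the wrist camera has in their place "hand_eye" (4x4, takes a point from camera to tool coordinates, whose origin is the TCP and whose axes are the flange's). Camera axes: x right, y down, z forward; pixel columns grow to the right and rows downward; lengths in m; the calibration is good to about 2 mm. A picture is of the moment at which its call begins: read the wrist's pose just before it.
- finish_job(): hands the job in; it is judged then, once.
Trained networks look in the newest picture that a camera, given by its name, has taken for a name from the list of things; names that differ only in an ending like _2 or _b are one class to them, and where a whole thing is asked for, a point or a joint stands for the part that bears it (a point fixed in the world has none). Each returns a list of dicts, best first, with "conf" (0 to 1); they miss things now and then, are a little off and sometimes report something else, mostly with a low value. They report only what shows in the picture. A call takes as long as a camera call.
- spot_in(thing, camera): "point" ([x, y, z] in m, in world coordinates, good to about 4 mm: the middle of the surface that is visible of it).
- tip_of(thing, camera): "point" ([x, y, z] in m, in world coordinates, good to about 4 mm: a listed point, or the origin of a listed thing).
The state is a dict: "time_s": time; "joints": joint angles; "joint_velocities": joint speeds; "effort": joint torques, N m; "tcp_pos": TCP position; "ee_rot": TCP orientation; "wrist_force": force on the tool from outside, world axes, zero at the start; "moment": the same for the moment, N m; "gripper_width": opening from 0.0 (shut) to 1.0 (fully open); "gripper_force": force on a finger pad.
Only numpy, scipy, OpenCV 4.12 (cv2) and the standard library are available. Lean on these libraries where they do the work, as an engineer would, in place of code of your own. Each camera call takes 0.05 s, during which the arm holds its last target. There are 200 camera calls.

## Working session

There is one attempt and no reset: what is moved stays moved. The work goes in short steps, Python scripts to look and compute and a tool call to move; the robot and the scene stay as the last step left them, time stands still between calls to the robot, and variables do not carry over. Pictures are saved under pics/ and viewed, at most 10 in all, crops included, and the job is handed in when it is done.

Besides the shell and the picture viewer there is one more tool, called as a command line: name --pt "numbers of a row" for each row, then --argument value for the rest. servo_tool: Moves the arm, as the interface text tells. Its arguments: {"type":"object","properties":{"slide":{"type":"array"},"spin":{"type":"array"},"grip":{"type":"array"}},"required":["slide","spin","grip"]}

```bash
mkdir -p pics
python3 - <<'E'
from station import *
import cv2,numpy as np
s=sense();print(s['time_s'],s['tcp_pos'],np.round(s['ee_rot'],3).tolist(),s['gripper_width'])
ims=[]
for c in("scene","top"):
    d=capture(c);cv2.imwrite(f'pics/{c}0.png',d['pixels']);np.savez(f'{c}0.npz',**d)
    for n in("cartridge","cap_grip","pocket","dish","jar","stub_rack"):
        r=tip_of(n,c);print(c,n,[(np.round(q['point'],3).tolist(),round(q['conf'],2)) for q in r[:2]])
E
```

```text
0.0 [ 0.27487535 -0.5606743   0.2401587 ] [[-0.898, -0.44, -0.001], [-0.44, 0.898, 0.002], [0.0, 0.002, -1.0]] 1.0016953571355778
scene cartridge [([0.566, -0.236, -0.002], 0.77)]
scene cap_grip [([0.569, -0.234, 0.034], 0.51), ([0.59, -0.409, 0.003], 0.4)]
scene pocket [([0.567, 0.148, 0.012], 0.79)]
scene dish [([0.748, 0.079, -0.001], 0.59)]
scene jar [([0.588, -0.409, 0.002], 0.68)]
scene stub_rack [([0.513, 0.416, 0.001], 0.88)]
top cartridge [([0.57, -0.234, 0.004], 0.8)]
top cap_grip [([0.573, -0.233, 0.036], 0.65)]
top pocket [([0.57, 0.145, 0.016], 0.76), ([0.571, -0.233, 0.032], 0.16)]
top dish [([0.747, 0.076, 0.001], 0.92)]
top jar [([0.586, -0.412, -0.001], 0.57)]
top stub_rack [([0.518, 0.415, 0.002], 0.65)]
```

View pics/top0.png

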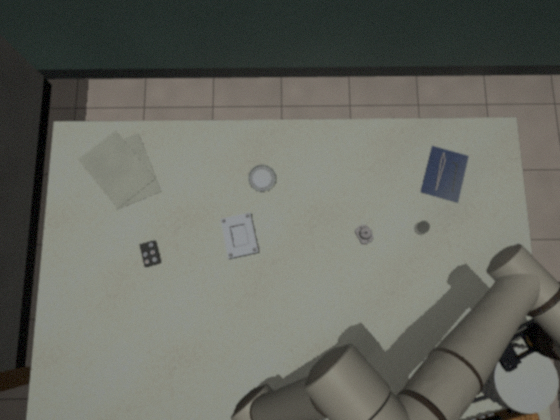

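View pics/scene0.png

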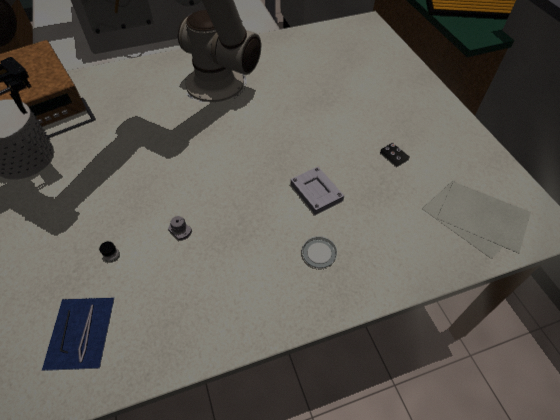

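The top picture shows the jig at about (240,237), the cartridge at (364,234) and the jar at (423,228). The scene view agrees: cartridge (180,227), jig (317,190). I'll move above the cartridge for a wrist view.

servo_tool --pt "-0.03 0.012 0" --pt "-0.067 0.027 0" --pt "-0.104 0.042 0" --pt "-0.141 0.057 0" --pt "-0.178 0.072 0" --spin '[0,0,0,0,0]' --grip '[0,0,0,0,0]'

```text
time_s: 1.12
tcp_pos: [0.4041, -0.4168, 0.2415]
ee_rot: [[-0.898, -0.44, 0.0], [-0.44, 0.898, -0.0], [-0.0, -0.0, -1.0]]
wrist_force: [0.9, 0.6, 0.4]
gripper_width: 0.996
gripper_force: 0.0
```

servo_tool --pt "-0.037 0.015 0" --pt "-0.074 0.03 0" --pt "-0.111 0.045 0" --pt "-0.148 0.06 0" --pt "-0.17 0.07 0" --spin '[0,0,0,0,0]' --grip '[0,0,0,0,0]'

```text
time_s: 1.53
tcp_pos: [0.5274, -0.2778, 0.2414]
ee_rot: [[-0.897, -0.442, 0.001], [-0.442, 0.897, -0.0], [-0.001, -0.001, -1.0]]
wrist_force: [-0.4, -0.8, -0.5]
gripper_width: 0.997
gripper_force: 0.0
```

servo_tool --pt "-0.02 0.01 0" --pt "-0.02 0.01 0" --pt "-0.02 0.01 0" --pt "-0.02 0.01 0" --pt "-0.02 0.01 0" --spin '[0,0,0,0,0]' --grip '[0,0,0,0,0]'

```text
time_s: 1.95
tcp_pos: [0.538, -0.2634, 0.2413]
ee_rot: [[-0.898, -0.439, -0.0], [-0.439, 0.898, -0.0], [0.0, 0.0, -1.0]]
wrist_force: [-0.4, -0.2, -0.4]
gripper_width: 0.998
gripper_force: 0.0
```

```bash
cat > h.py <<'E'
from station import *
import cv2,numpy as np
def wrist(name):
    s=sense();d=capture("wrist");R=np.array(s['ee_rot']);p=np.array(s['tcp_pos'])
    T=np.eye(4);T[:3,:3]=R;T[:3,3]=p
    M=T@np.array(d['hand_eye']);d['M']=M;d['T']=T
    cv2.imwrite(f'pics/{name}.png',d['pixels']);np.savez(f'{name}.npz',**d)
    print(round(s['time_s'],2),'tcp',p.round(4),'x',R[:,0].round(3),'y',R[:,1].round(3),'z',R[:,2].round(3),'F',np.round(s['wrist_force'],1))
    return d
def cloud(d):
    z=d['depth'];v,u=np.indices(z.shape)
    c=np.stack([(u-d['cx'])/d['fx']*z,(v-d['cy'])/d['fy']*z,z],-1)
    return c@d['M'][:3,:3].T+d['M'][:3,3]
def proj(d,X):
    q=(np.asarray(X)-d['M'][:3,3])@d['M'][:3,:3]
    return np.stack([q[...,0]/q[...,2]*d['fx']+d['cx'],q[...,1]/q[...,2]*d['fy']+d['cy']],-1)
def nets(*ns):
    for n in ns:
        for f in(tip_of,spot_in):
            print(f.__name__,n,[(np.round(q['point'],4).tolist(),round(q['conf'],2)) for q in f(n,'wrist')[:2]])
E
python3 - <<'E'
from h import *
d=wrist('w1');print(d['hand_eye'].round(3),d['fx'],d['cx'],d['cy'])
nets('cartridge','cap_grip')
E
```

```text
1.95 tcp [ 0.538  -0.2634  0.2413] x [-0.898 -0.439  0.   ] y [-0.439  0.898  0.   ] z [-0. -0. -1.] F [-0.4 -0.2 -0.4]
[[-0.001 -0.956 -0.293  0.081]
 [ 1.    -0.001 -0.    -0.   ]
 [-0.    -0.293  0.956 -0.145]
 [ 0.     0.     0.     1.   ]] 313.31922784466565 276.1863917171169 205.34165340867315
call cartridge [([0.5663, -0.2354, -0.0006], 0.6)]
call cartridge [([0.5573, -0.2409, 0.0348], 0.67)]
call cap_grip [([0.5656, -0.2367, 0.0402], 0.85)]
call cap_grip [([0.5665, -0.2386, 0.0414], 0.69)]
```

View pics/w1.png

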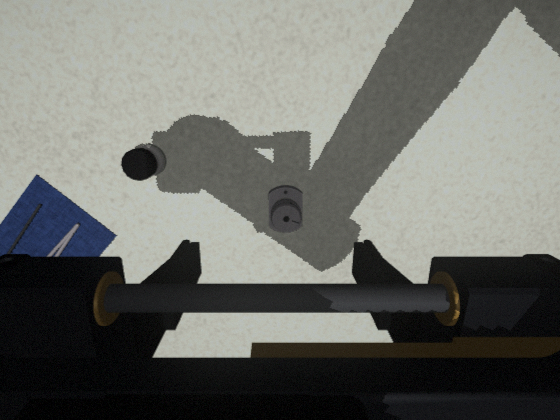

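The wrist view shows the cartridge at about (286,208), in the arm's shadow, and the jar at (140,163). Next I'll fit the cap and foot from the depth image.

```bash
cat >> h.py <<'E'
from scipy.optimize import least_squares
def fitcap(P,c0,ztop,tol=.005):
    """centre of cap top disc from depth points"""
    m=(abs(P[...,2]-ztop)<tol)&(np.hypot(P[...,0]-c0[0],P[...,1]-c0[1])<.03)
    q=P[m][:,:2].astype(np.float32);(c,r)=cv2.minEnclosingCircle(q)
    return m,np.array(c),r,np.median(P[m][:,2]),q.mean(0)
E
python3 - <<'E'
from h import *
d=dict(np.load('w1.npz'));P=cloud(d)
m0=np.hypot(P[...,0]-.567,P[...,1]+.236)<.05
z=P[m0][:,2];print(np.histogram(z,bins=np.arange(-.01,.06,.004)))
m,c,r,zz,mu=fitcap(P,(.567,-.236),.044);print(m.sum(),c,r,zz,mu)
f=m0&(P[...,2]>.006)&(P[...,2]<.016)
q=P[f][:,:2].astype(np.float32);print(f.sum(),cv2.minAreaRect(q),cv2.convexHull(q)[:,0].round(4).tolist())
g=cv2.resize(d['pixels'][150:260,220:350],None,fx=5,fy=5,interpolation=cv2.INTER_CUBIC)
g=cv2.convertScaleAbs(g,alpha=2.2);cv2.imwrite('pics/w1c.png',g)
E
```

```text
(array([   0,    0, 1989, 1106,   23,  389,  188,    0,   20,   24,   24,
         27,   60,  381,  294,    0,    0]), array([-0.01 , -0.006, -0.002,  0.002,  0.006,  0.01 ,  0.014,  0.018,
        0.022,  0.026,  0.03 ,  0.034,  0.038,  0.042,  0.046,  0.05 ,
        0.054,  0.058]))
723 [ 0.56796592 -0.23656179] 0.01830916479229927 0.04582877468697383 [ 0.5669599 -0.236893 ]
596 ((0.5683069825172424, -0.23560117185115814), (0.05961297079920769, 0.04164136201143265), 25.75250244140625) [[0.5985999703407288, -0.23559999465942383], [0.5982000231742859, -0.23149999976158142], [0.597000002861023, -0.2264000028371811], [0.5964000225067139, -0.22529999911785126], [0.593500018119812, -0.21960000693798065], [0.5871999859809875, -0.2126999944448471], [0.5824000239372253, -0.2094999998807907], [0.5788999795913696, -0.2084999978542328], [0.5647000074386597, -0.2142000049352646], [0.5425000190734863, -0.22579999268054962], [0.5400999784469604, -0.22709999978542328], [0.5396000146865845, -0.22869999706745148], [0.5392000079154968, -0.23019999265670776], [0.5388000011444092, -0.23330000042915344], [0.5386000275611877, -0.2362000048160553], [0.5389000177383423, -0.2410999983549118], [0.5390999913215637, -0.24279999732971191], [0.5408999919891357, -0.24719999730587006], [0.5414000153541565, -0.2484000027179718], [0.5437999963760376, -0.2526000142097473], [0.5460000038146973, -0.2556999921798706], [0.5479000210762024, -0.2574999928474426], [0.5519999861717224, -0.26100000739097595], [0.5546000003814697, -0.26260000467300415], [0.5577999949455261, -0.2637999951839447], [0.593500018119812, -0.24660000205039978], [0.59579998254776, -0.24539999663829803], [0.5968000292778015, -0.24500000476837158], [0.597599983215332, -0.24320000410079956]]
```

View pics/w1c.png

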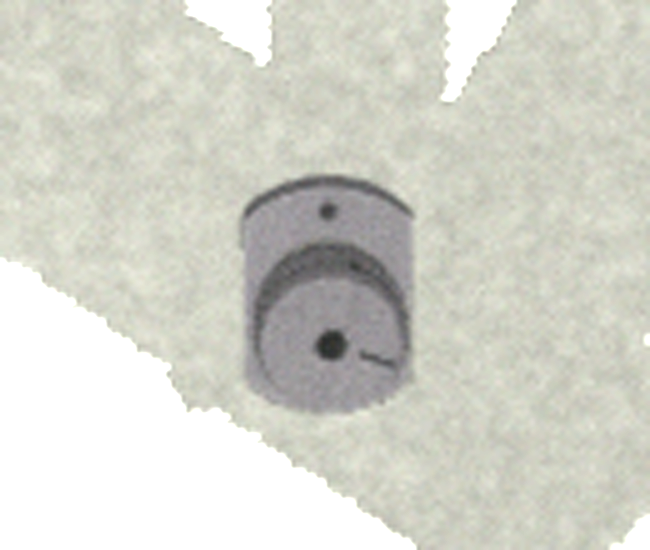

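Foot centre is about (0.568,-0.236), and its long axis lines up with tool x (26°). I'll approach and descend.

servo_tool --pt "-0.01 0.003 0.03" --pt "-0.02 0.006 0.06" --pt "-0.03 0.009 0.09" --pt "-0.039 0.011 0.12" --pt "-0.039 0.011 0.14" --spin '[0,0,0,0,0]' --grip '[0,0,0,0,0]'

```text
time_s: 2.62
tcp_pos: [0.5686, -0.2348, 0.0983]
ee_rot: [[-0.898, -0.44, -0.003], [-0.44, 0.898, 0.001], [0.002, 0.002, -1.0]]
wrist_force: [-0.2, 0.2, -0.9]
gripper_width: 1.0
gripper_force: 0.0
```

servo_tool --pt "0 0 0" --pt "0 0 0" --pt "0 0 0" --pt "0 0 0" --pt "0 0 0" --spin '[0,0,0,0,0]' --grip '[0,0,0,0,0]'

```text
time_s: 3.03
tcp_pos: [0.5697, -0.2361, 0.1033]
ee_rot: [[-0.898, -0.44, 0.004], [-0.44, 0.898, -0.001], [-0.003, -0.002, -1.0]]
wrist_force: [-0.3, -0.7, 0.3]
gripper_width: 1.0
gripper_force: 0.0
```

Run:
```python
from h import *
d=wrist('w2');P=cloud(d);print(sense()['joints'])
m,c,r,zz,mu=fitcap(P,(.568,-.236),.045);print(m.sum(),c,r,zz,mu,'px',np.argwhere(m).mean(0))
nets('cap_grip')
```

```text
3.03 tcp [ 0.5697 -0.2361  0.1033] x [-0.898 -0.44  -0.003] y [-0.44   0.898 -0.002] z [ 0.004 -0.001 -1.   ] F [-0.3 -0.7  0.3]
[-7.48225337e+00  2.83244133e+01 -1.09688748e+01  1.21479765e-02
 -5.05271613e+01 -5.64235675e+01]
1920 [ 0.56839472 -0.23632704] 0.01810476742684841 0.0458565255187275 [ 0.56703    -0.23689494] px [226.73489583 277.21354167]
call cap_grip [([0.5701, -0.2366, 0.0326], 0.97)]
call cap_grip [([0.5656, -0.238, 0.0438], 0.87)]
```

View pics/w2.png

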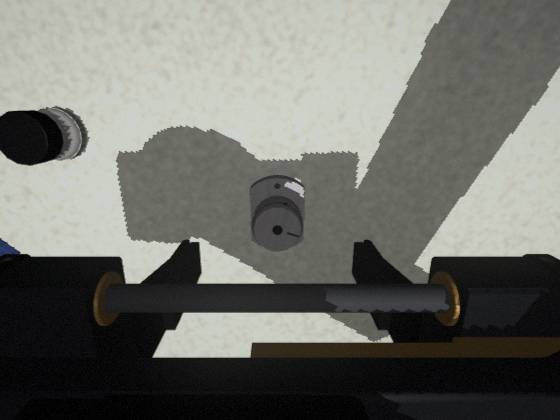

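The cap is at (277,227), centred between the fingers. The wrist needs clockwise travel later (q6 is -56 now and decreases as it screws), so I'll turn the tool 180° counter-clockwise before gripping. That also gives a second view to cancel camera bias.

servo_tool --pt "0 0 0" --pt "0 0 0" --pt "0 0 0" --pt "0 0 0" --pt "0 0 0" --spin '[-7,-14,-21,-28,-35]' --grip '[0,0,0,0,0]'

```text
time_s: 3.6
tcp_pos: [0.5689, -0.2357, 0.1017]
ee_rot: [[-0.478, -0.879, 0.001], [-0.879, 0.478, -0.0], [-0.0, -0.001, -1.0]]
wrist_force: [0.2, 0.0, -0.1]
gripper_width: 0.999
gripper_force: 0.0
```

servo_tool --pt "0 0 0" --pt "0 0 0" --pt "0 0 0" --pt "0 0 0" --pt "0 0 0" --spin '[-7,-14,-21,-28,-35]' --grip '[0,0,0,0,0]'

```text
time_s: 4.02
tcp_pos: [0.5689, -0.2357, 0.1017]
ee_rot: [[0.112, -0.994, 0.001], [-0.994, -0.112, -0.0], [0.0, -0.001, -1.0]]
wrist_force: [-0.2, -0.1, 0.7]
gripper_width: 1.0
gripper_force: 0.0
```

servo_tool --pt "0 0 0" --pt "0 0 0" --pt "0 0 0" --pt "0 0 0" --pt "0 0 0" --spin '[-7,-14,-21,-28,-35]' --grip '[0,0,0,0,0]'

```text
time_s: 4.43
tcp_pos: [0.5689, -0.2357, 0.1017]
ee_rot: [[0.662, -0.749, 0.001], [-0.749, -0.662, -0.0], [0.001, -0.0, -1.0]]
wrist_force: [0.2, 0.9, -0.4]
gripper_width: 0.998
gripper_force: 0.0
```

servo_tool --pt "0 0 0" --pt "0 0 0" --pt "0 0 0" --pt "0 0 0" --pt "0 0 0" --spin '[-7,-14,-21,-28,-35]' --grip '[0,0,0,0,0]'

```text
time_s: 4.85
tcp_pos: [0.5689, -0.2357, 0.1017]
ee_rot: [[0.972, -0.234, 0.001], [-0.234, -0.972, -0.0], [0.001, -0.0, -1.0]]
wrist_force: [-0.4, -0.3, 0.3]
gripper_width: 0.999
gripper_force: 0.0
```

servo_tool --pt "0 0 0" --pt "0 0 0" --pt "0 0 0" --pt "0 0 0" --pt "0 0 0" --spin '[-7,-14,-21,-28,-35]' --grip '[0,0,0,0,0]'

```text
time_s: 5.27
tcp_pos: [0.5689, -0.2357, 0.1017]
ee_rot: [[0.931, 0.366, 0.001], [0.366, -0.931, -0.0], [0.001, 0.0, -1.0]]
wrist_force: [-0.4, 0.5, 0.1]
gripper_width: 0.998
gripper_force: 0.0
```

servo_tool --pt "0 0 0" --pt "0 0 0" --pt "0 0 0" --pt "0 0 0" --pt "0 0 0" --spin '[-5,-5,-5,-5,-5]' --grip '[0,0,0,0,0]'

```text
time_s: 5.68
tcp_pos: [0.5688, -0.2357, 0.1014]
ee_rot: [[0.899, 0.439, 0.0], [0.439, -0.899, -0.0], [0.0, 0.0, -1.0]]
wrist_force: [0.9, -0.2, -0.3]
gripper_width: 0.994
gripper_force: 0.0
```

Run:
```python
from h import *
d=wrist('w3');P=cloud(d);print(sense()['joints'])
m,c,r,zz,mu=fitcap(P,(.568,-.236),.045);print(m.sum(),c,r,zz,mu,'px',np.argwhere(m).mean(0))
nets('cap_grip')
m0=np.hypot(P[...,0]-.568,P[...,1]+.236)<.035
f=m0&(P[...,2]>.007)&(P[...,2]<.018);q=P[f][:,:2].astype(np.float32);print(cv2.minAreaRect(q))
```

```text
5.68 tcp [ 0.5688 -0.2357  0.1014] x [0.899 0.439 0.   ] y [ 0.439 -0.899  0.   ] z [ 0. -0. -1.] F [ 0.9 -0.2 -0.3]
[-7.46159674e+00  2.84430137e+01 -1.10432015e+01 -2.28278574e-04
 -5.05085333e+01  1.23517380e+02]
1940 [ 0.56881887 -0.23620284] 0.018360335379838943 0.04595647103193756 [ 0.57052505 -0.23551613] px [229.86134021 277.04896907]
call cap_grip [([0.5676, -0.2387, 0.0369], 0.64)]
call cap_grip [([0.5699, -0.233, 0.0458], 0.72)]
((0.5703046917915344, -0.23558491468429565), (0.05672405660152435, 0.0420711375772953), 26.24139976501465)
```

Both views agree on the centre, (0.5686,-0.2363). I'll descend, grip, and lift slightly.

servo_tool --pt "0 0 0.015" --pt "0 0.0005 0.03" --pt "0 0.0005 0.045" --pt "0 0.0005 0.058" --pt "0 0.0005 0.0645" --spin '[0,0,0,0,0]' --grip '[0,0,0,0,0]'

```text
time_s: 6.25
tcp_pos: [0.568, -0.2359, 0.0349]
ee_rot: [[0.898, 0.439, -0.003], [0.439, -0.898, 0.001], [-0.002, -0.002, -1.0]]
wrist_force: [0.6, 0.2, -0.4]
gripper_width: 0.999
gripper_force: 0.0
```

servo_tool --pt "0 0 0" --pt "0 0 0" --pt "0 0 0" --pt "0 0 0" --pt "0 0 0" --spin '[0,0,0,0,0]' --grip '[0,0.3,0.5,0.6,0.7]'

```text
time_s: 6.67
tcp_pos: [0.5696, -0.2362, 0.0377]
ee_rot: [[0.898, 0.44, 0.002], [0.44, -0.898, -0.0], [0.001, 0.001, -1.0]]
wrist_force: [0.2, -0.0, -0.2]
gripper_width: 0.785
gripper_force: 0.0
```

servo_tool --pt "0 0 0" --pt "0 0 0" --pt "0 0 0" --pt "0 0 0" --pt "0 0 0" --spin '[0,0,0,0,0]' --grip '[0.85,1,1,1,1]'

```text
time_s: 7.08
tcp_pos: [0.5691, -0.2361, 0.0368]
ee_rot: [[0.898, 0.44, 0.0], [0.44, -0.898, -0.0], [0.0, 0.0, -1.0]]
wrist_force: [-0.1, 1.0, -0.4]
gripper_width: 0.411
gripper_force: 30.2
```

servo_tool --pt "0 0 0" --pt "0 0 0" --pt "0 0 0" --pt "0 0 0" --pt "0 0 0" --spin '[0,0,0,0,0]' --grip '[1,1,1,1,1]'

```text
time_s: 7.5
tcp_pos: [0.569, -0.2361, 0.0368]
ee_rot: [[0.898, 0.44, -0.0], [0.44, -0.898, 0.0], [-0.0, -0.0, -1.0]]
wrist_force: [-0.3, -0.3, 0.8]
gripper_width: 0.406
gripper_force: 30.0
```

servo_tool --pt "0 0 -0.01" --pt "0 0 -0.035" --pt "0 0 -0.07" --pt "0 0 -0.105" --pt "0 0 -0.135" --spin '[0,0,0,0,0]' --grip '[1,1,1,1,1]'

```text
time_s: 7.92
tcp_pos: [0.5687, -0.236, 0.1738]
ee_rot: [[0.898, 0.44, 0.0], [0.44, -0.898, 0.0], [0.0, -0.0, -1.0]]
wrist_force: [0.7, -0.2, -2.4]
gripper_width: 0.403
gripper_force: 30.0
```

servo_tool --pt "0.004 -0.018 -0.02" --pt "0.012 -0.053 -0.03" --pt "0.02 -0.09 -0.03" --pt "0.028 -0.126 -0.03" --pt "0.036 -0.162 -0.03" --spin '[0,0,0,0,0]' --grip '[1,1,1,1,1]'

```text
time_s: 8.33
tcp_pos: [0.5285, -0.0734, 0.2018]
ee_rot: [[0.898, 0.439, -0.001], [0.439, -0.898, 0.001], [-0.0, -0.001, -1.0]]
wrist_force: [0.8, 0.5, -4.4]
gripper_width: 0.408
gripper_force: 30.0
```

servo_tool --pt "0.008 -0.037 0" --pt "0.017 -0.075 0" --pt "0.026 -0.115 0" --pt "0.034 -0.152 0" --pt "0.041 -0.182 0" --spin '[3,6,9,12,14]' --grip '[1,1,1,1,1]'

```text
time_s: 8.75
tcp_pos: [0.485, 0.1087, 0.2018]
ee_rot: [[0.978, 0.208, -0.001], [0.208, -0.978, 0.0], [-0.001, -0.001, -1.0]]
wrist_force: [0.7, 0.2, -3.5]
gripper_width: 0.405
gripper_force: 30.0
```

servo_tool --pt "0.006 -0.022 0" --pt "0.006 -0.022 0" --pt "0.006 -0.022 0" --pt "0.006 -0.022 0" --pt "0.006 -0.022 0" --spin '[2,2,2,2,2]' --grip '[1,1,1,1,1]'

```text
time_s: 9.17
tcp_pos: [0.4876, 0.1285, 0.2015]
ee_rot: [[0.985, 0.175, -0.001], [0.175, -0.985, -0.0], [-0.001, 0.0, -1.0]]
wrist_force: [0.7, -0.2, -4.1]
gripper_width: 0.408
gripper_force: 30.0
```

servo_tool --pt "0 0 0" --pt "0 0 0" --pt "0 0 0" --pt "0 0 0" --pt "0 0 0" --spin '[0,0,0,0,0]' --grip '[1,1,1,1,1]'

```text
time_s: 9.58
tcp_pos: [0.4881, 0.1291, 0.2018]
ee_rot: [[0.985, 0.175, 0.0], [0.175, -0.985, 0.0], [0.0, -0.0, -1.0]]
wrist_force: [0.7, 1.0, -4.0]
gripper_width: 0.405
gripper_force: 30.0
```

Run:
```python
from h import *
d=wrist('w4');P=cloud(d);print(sense()['joints'])
nets('pocket','cartridge','cap_grip')
```

```text
9.58 tcp [0.4881 0.1291 0.2018] x [0.985 0.175 0.   ] y [ 0.175 -0.985 -0.   ] z [ 0.  0. -1.] F [ 0.7  1.  -4. ]
[ 3.32846433e+01  1.23518016e+01 -1.95501743e+01 -1.44425423e-03
 -5.80962579e+01  6.68097228e+01]
call pocket [([0.5652, 0.1457, 0.0156], 0.65)]
call pocket [([0.574, 0.1472, 0.0267], 0.84)]
call cartridge [([0.4849, 0.13, 0.1655], 0.58)]
call cartridge [([0.5026, 0.1331, 0.1941], 0.87)]
call cap_grip [([0.5642, 0.1476, 0.0128], 0.66), ([0.4844, 0.1283, 0.2018], 0.58)]
call cap_grip [([0.4967, 0.1317, 0.2083], 0.6)]
```

View pics/w4.png

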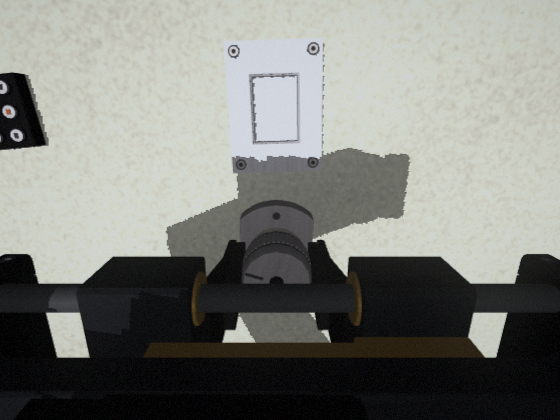

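The pocket is at about (274,108), nearly square to the image, and the foot in hand has vertical edges at about x=242 and 313. I'll measure both from the depth image.

```bash
cat >> h.py <<'E'
def yaw180(rect):
    (c,(w,h),a)=rect
    if w<h:a+=90
    return np.array(c).round(4),round(max(w,h),4),round(min(w,h),4),round((a+90)%180-90,2)
def pocketfit(d):
    P=cloud(d)
    b=(P[...,2]>.019)&(P[...,2]<.031)&(np.hypot(P[...,0]-.568,P[...,1]-.147)<.085)
    n,l,s,_=cv2.connectedComponentsWithStats(b.astype(np.uint8));k=1+np.argmax(s[1:,4]);b=l==k
    q=P[b][:,:2].astype(np.float32);R=cv2.minAreaRect(q);print('block',yaw180(R),'z',np.median(P[b][:,2]))
    # pocket mouth: hole contour, mapped on the block-top plane
    cs,hi=cv2.findContours(b.astype(np.uint8),cv2.RETR_CCOMP,cv2.CHAIN_APPROX_NONE)
    hs=[c for c,h in zip(cs,hi[0]) if h[3]>=0 and cv2.contourArea(c)>400]
    for c in hs:
        c=c[:,0];w=P[c[:,1],c[:,0]][:,:2].astype(np.float32);print('mouth',yaw180(cv2.minAreaRect(w)))
    f=(P[...,2]>.009)&(P[...,2]<.0185)&(np.hypot(P[...,0]-.568,P[...,1]-.147)<.04)
    f=cv2.morphologyEx(f.astype(np.uint8),cv2.MORPH_OPEN,np.ones((3,3)))>0
    q=P[f][:,:2].astype(np.float32);print('floor',f.sum(),yaw180(cv2.minAreaRect(q)),'z',np.median(P[f][:,2]))
def footfit(d,zoff):
    """foot in hand, in tool axes; zoff: foot top below TCP"""
    P=cloud(d);T=d['T'];Q=(P-T[:3,3])@T[:3,:3]
    f=(abs(Q[...,2]-zoff)<.004)&(np.hypot(Q[...,0],Q[...,1])<.036)
    f=cv2.morphologyEx(f.astype(np.uint8),cv2.MORPH_OPEN,np.ones((3,3)))>0
    q=Q[f][:,:2];print('foot n',f.sum(),'z',np.median(Q[f][:,2]),yaw180(cv2.minAreaRect(q.astype(np.float32))))
    o=[]
    for sg in(-1,1):
        xs=np.arange(-.005,.026,.001);e=[]
        for a in xs:
            s=q[(abs(q[:,0]-a)<.001)]
            if len(s)>2:e.append((a,(s[:,1]*sg).max()*sg))
        e=np.array([t for t in e if abs(t[1])>.016]);k=np.polyfit(e[:,0],e[:,1],1);o.append((len(e),np.degrees(np.arctan(k[0])).round(2),k[1].round(4)))
    print('flats (n,deg,y0)',o,'xmax',np.percentile(q[:,0],99.5))
    g=(abs(Q[...,2]+.008)<.004)&(np.hypot(Q[...,0],Q[...,1])<.025)
    print('cap',[np.round(v,4).tolist() if not np.isscalar(v) else round(v,4) for v in cv2.minEnclosingCircle(Q[g][:,:2].astype(np.float32))],np.median(Q[g][:,2]))
E
python3 - <<'E'
from h import *
d=dict(np.load('w4.npz'));pocketfit(d);footfit(d,.024)
E
```

```text
block (array([0.5674, 0.1443]), 0.1246, 0.0923, 11.76) z 0.025747952327946605
mouth (array([0.5676, 0.1443]), 0.0635, 0.0452, 11.81)
floor 2836 (array([0.5675, 0.1443]), 0.0623, 0.0442, 11.91) z 0.01574341071492527
foot n 2126 z 0.023084746276239534 (array([ 0.0173, -0.    ]), 0.0419, 0.0251, -89.48)
flats (n,deg,y0) [(22, np.float64(-2.73), np.float64(-0.0193)), (22, np.float64(2.09), np.float64(0.0194))] xmax 0.029616314523680534
cap [[0.0095, 0.0001], 0.023] -0.008998501891492136
```

Pocket is at (0.5675,0.1443) with yaw 11.8°, and the foot is centred and aligned in the tool. I'll go over the pocket and down to about 6 mm above the jig.

servo_tool --pt "0.01 0 0" --pt "0.03 0 0" --pt "0.055 -0.001 0" --pt "0.075 -0.001 0" --pt "0.081 -0.001 0" --spin '[-0.5,-1,-1.7,-1.7,-1.7]' --grip '[1,1,1,1,1]'

```text
time_s: 10.35
tcp_pos: [0.5711, 0.1455, 0.2014]
ee_rot: [[0.979, 0.205, 0.002], [0.205, -0.979, 0.0], [0.002, 0.0, -1.0]]
wrist_force: [-1.1, 0.2, -2.6]
gripper_width: 0.406
gripper_force: 30.0
```

servo_tool --pt "0 0 0.02" --pt "0 0 0.055" --pt "0 0 0.09" --pt "0 0 0.12" --pt "0 0 0.135" --spin '[0,0,0,0,0]' --grip '[1,1,1,1,1]'

```text
time_s: 10.77
tcp_pos: [0.5653, 0.1435, 0.0624]
ee_rot: [[0.979, 0.204, -0.007], [0.204, -0.979, -0.003], [-0.007, 0.001, -1.0]]
wrist_force: [-0.4, -1.1, -3.1]
gripper_width: 0.403
gripper_force: 30.0
```

servo_tool --pt "0 0 0" --pt "0 0 0" --pt "0 0 0" --pt "0 0 0" --pt "0 0 0" --spin '[0,0,0,0,0]' --grip '[1,1,1,1,1]'

```text
time_s: 11.18
tcp_pos: [0.5685, 0.1452, 0.0685]
ee_rot: [[0.979, 0.205, 0.003], [0.205, -0.979, 0.002], [0.003, -0.001, -1.0]]
wrist_force: [-0.8, 0.7, -2.9]
gripper_width: 0.405
gripper_force: 30.0
```

Run:
```python
from h import *
d=wrist('w5');print(sense()['joints'][-1],sense()['moment'])
try: footfit(d,.024)
except Exception as e: print(e)
P=cloud(d)
b=(P[...,2]>.021)&(P[...,2]<.029)&(np.hypot(P[...,0]-.5675,P[...,1]-.1443)<.09)
T=d['T'];Q=(P-T[:3,3])@T[:3,:3]
q=Q[b][:,:2]
print('jig in tool: y edges over x>.04', [np.percentile(q[(q[:,0]>.045)&(q[:,0]<.055)][:,1],k).round(4) for k in(.5,99.5)],'xmax',np.percentile(q[abs(q[:,1])<.03][:,0],99.8),'mouth far edge x',np.percentile(q[abs(q[:,1])<.012][:,0],.5), yaw180(cv2.minAreaRect(q.astype(np.float32))))
```

```text
11.18 tcp [0.5685 0.1452 0.0685] x [0.979 0.205 0.003] y [ 0.205 -0.979 -0.001] z [ 0.003  0.002 -1.   ] F [-0.8  0.7 -2.9]
71.68688471917939 [-0.08356406  0.13193397  0.00508088]
foot n 2110 z 0.023126338352607453 (array([0.0172, 0.0001]), 0.0422, 0.0255, -88.39)
flats (n,deg,y0) [(21, np.float64(-0.62), np.float64(-0.02)), (22, np.float64(0.39), np.float64(0.02))] xmax 0.029510877455349856
cap [[0.0097, 0.0001], 0.0231] -0.00897387193138846
jig in tool: y edges over x>.04 [np.float64(-0.0451), np.float64(0.046)] xmax 0.06079190012453252 mouth far edge x -0.06333725329243185 (array([-0.0016,  0.0005]), 0.1249, 0.0926, 0.06)
```

View pics/w5.png

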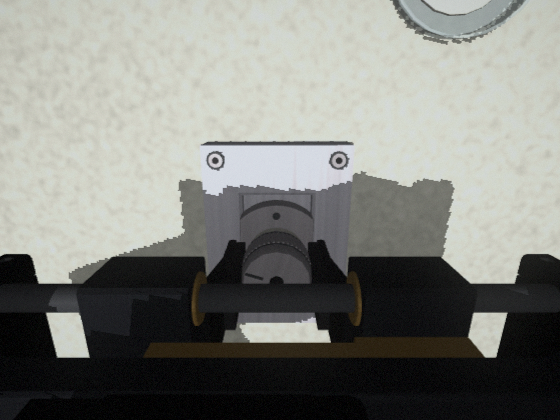

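The foot sits over the pocket at about (277,215), with flats parallel to the jig edges. I'll descend slowly into the mouth.

servo_tool --pt "0 0 0.001" --pt "0 0 0.003" --pt "0 0 0.005" --pt "0 0 0.007" --pt "0 0 0.008" --spin '[0,0,0,0,0]' --grip '[1,1,1,1,1]'

```text
time_s: 11.65
tcp_pos: [0.5673, 0.1445, 0.0583]
ee_rot: [[0.979, 0.205, -0.001], [0.205, -0.979, -0.0], [-0.001, 0.0, -1.0]]
wrist_force: [-0.4, 0.9, -3.3]
gripper_width: 0.4
gripper_force: 30.0
```

servo_tool --pt "0 0 0.001" --pt "0 0 0.002" --pt "0 0 0.003" --pt "0 0 0.004" --pt "0 0 0.004" --spin '[0,0,0,0,0]' --grip '[1,1,1,1,1]'

```text
time_s: 12.07
tcp_pos: [0.5675, 0.1446, 0.0545]
ee_rot: [[0.979, 0.205, -0.0], [0.205, -0.979, -0.0], [-0.0, 0.0, -1.0]]
wrist_force: [-0.2, -0.8, -2.6]
gripper_width: 0.407
gripper_force: 30.0
```

Run:
```python
from h import *
s=sense();print(s['tcp_pos'],s['wrist_force'],s['moment'])
```

```text
[0.56746832 0.14458524 0.05450548] [-0.20332461 -0.75540291 -2.64517912] [-0.15834657  0.10602047 -0.02542016]
```

No contact yet, so the foot is inside the pocket. Next, onto the floor.

servo_tool --pt "0 0 0.001" --pt "0 0 0.002" --pt "0 0 0.003" --pt "0 0 0.0035" --pt "0 0 0.0035" --spin '[0,0,0,0,0]' --grip '[1,1,1,1,1]'

```text
time_s: 12.48
tcp_pos: [0.5675, 0.1446, 0.0511]
ee_rot: [[0.979, 0.205, -0.0], [0.205, -0.979, -0.0], [-0.0, 0.0, -1.0]]
wrist_force: [0.6, 0.9, -3.2]
gripper_width: 0.401
gripper_force: 30.0
```

servo_tool --pt "0 0 0.0002" --pt "0 0 0.0004" --pt "0 0 0.0005" --pt "0 0 0.0005" --pt "0 0 0.0005" --spin '[0,0,0,0,0]' --grip '[1,1,1,1,1]'

```text
time_s: 12.9
tcp_pos: [0.5676, 0.1447, 0.0509]
ee_rot: [[0.979, 0.205, 0.0], [0.205, -0.979, 0.0], [0.0, -0.0, -1.0]]
wrist_force: [0.7, -0.1, -3.0]
gripper_width: 0.405
gripper_force: 30.0
```

Run:
```python
from h import *
s=sense();print(s['tcp_pos'],s['wrist_force'],s['moment'])
```

```text
[0.56764349 0.14468398 0.05086496] [ 0.65546393 -0.09085263 -3.0015373 ] [-0.12361488  0.14382965 -0.00813123]
```

servo_tool --pt "0 0 0.0003" --pt "0 0 0.0006" --pt "0 0 0.0006" --pt "0 0 0.0006" --pt "0 0 0.0006" --spin '[0,0,0,0,0]' --grip '[1,1,1,1,1]'

```text
time_s: 13.32
tcp_pos: [0.5677, 0.1447, 0.0507]
ee_rot: [[0.979, 0.205, 0.0], [0.205, -0.979, 0.0], [0.0, 0.0, -1.0]]
wrist_force: [-2.7, 0.3, 3.5]
gripper_width: 0.407
gripper_force: 30.0
```

servo_tool --pt "0 0 0.0003" --pt "0 0 0.0006" --pt "0 0 0.0006" --pt "0 0 0.0006" --pt "0 0 0.0006" --spin '[0,0,0,0,0]' --grip '[1,1,1,1,1]'

```text
time_s: 13.73
tcp_pos: [0.5677, 0.1447, 0.0506]
ee_rot: [[0.979, 0.205, 0.001], [0.205, -0.979, -0.0], [0.0, 0.0, -1.0]]
wrist_force: [-4.3, -1.1, 6.4]
gripper_width: 0.404
gripper_force: 30.0
```

Seated: z is 0.0506 against 0.0508 expected, with an upward reaction. I'll press a little more so floor friction holds the foot, then start screwing clockwise.

servo_tool --pt "0 0 0.0003" --pt "0 0 0.0006" --pt "0 0 0.0008" --pt "0 0 0.0008" --pt "0 0 0.0008" --spin '[0,0,0,0,0]' --grip '[1,1,1,1,1]'

```text
time_s: 14.15
tcp_pos: [0.5677, 0.1447, 0.0506]
ee_rot: [[0.979, 0.205, 0.001], [0.205, -0.979, -0.0], [0.001, 0.0, -1.0]]
wrist_force: [-4.8, -0.0, 10.7]
gripper_width: 0.405
gripper_force: 30.0
```

servo_tool --pt "0 0 0" --pt "0 0 0" --pt "0 0 0.0001" --pt "0 0 0.0001" --pt "0 0 0.0001" --spin '[3,8,14,20,20]' --grip '[1,1,1,1,1]'

```text
time_s: 14.57
tcp_pos: [0.5677, 0.1446, 0.0505]
ee_rot: [[0.989, -0.145, 0.001], [-0.145, -0.989, -0.0], [0.001, 0.0, -1.0]]
wrist_force: [-4.9, -1.2, 11.1]
gripper_width: 0.406
gripper_force: 30.0
```

```bash
cat > st.py <<'E'
from h import *
s=sense();R=np.array(s['ee_rot']);print(round(s['time_s'],2),np.round(s['tcp_pos'],4),'F',np.round(s['wrist_force'],1),'M',np.round(s['moment'],3),'yaw',np.degrees(np.arctan2(R[1,0],R[0,0])).round(2),'q6',round(s['joints'][5],1),'tau6',np.round(s['effort'][5],3))
E
python3 st.py
```

```text
14.57 [0.5677 0.1446 0.0505] F [-4.9 -1.2 11.1] M [-0.338  1.586 -0.105] yaw -8.35 q6 51.5 tau6 -0.479
```

servo_tool --pt "0 0 0" --pt "0 0 0" --pt "0 0 0.0001" --pt "0 0 0.0001" --pt "0 0 0.0001" --spin '[3,7,11,15,15]' --grip '[1,1,1,1,1]'

```text
time_s: 14.98
tcp_pos: [0.5677, 0.1445, 0.0504]
ee_rot: [[0.919, -0.395, 0.001], [-0.395, -0.919, -0.0], [0.001, 0.0, -1.0]]
wrist_force: [-5.3, -1.3, 11.6]
gripper_width: 0.404
gripper_force: 30.0
```

```bash
python3 st.py
```

```text
14.98 [0.5677 0.1445 0.0504] F [-5.3 -1.3 11.6] M [-0.334  1.607 -0.056] yaw -23.29 q6 36.5 tau6 -0.298
```

servo_tool --pt "0 0 0" --pt "0 0 0" --pt "0 0 0" --pt "0 0 0" --pt "0 0 0" --spin '[2,4,6,8,8]' --grip '[1,1,1,1,1]'

```text
time_s: 15.4
tcp_pos: [0.5677, 0.1445, 0.0504]
ee_rot: [[0.855, -0.518, 0.001], [-0.518, -0.855, -0.0], [0.001, 0.0, -1.0]]
wrist_force: [-4.8, -1.1, 10.3]
gripper_width: 0.405
gripper_force: 30.0
```

```bash
python3 st.py
```

```text
15.4 [0.5677 0.1445 0.0504] F [-4.8 -1.1 10.3] M [-0.383  1.61  -0.045] yaw -31.21 q6 28.6 tau6 -0.132
```

servo_tool --pt "0 0 0" --pt "0 0 0" --pt "0 0 0" --pt "0 0 0" --pt "0 0 0" --spin '[2,4,6,8,8]' --grip '[1,1,1,1,1]'

```text
time_s: 15.82
tcp_pos: [0.5676, 0.1444, 0.0503]
ee_rot: [[0.775, -0.632, 0.0], [-0.632, -0.775, -0.001], [0.001, 0.0, -1.0]]
wrist_force: [-4.0, -1.3, 11.0]
gripper_width: 0.401
gripper_force: 30.0
```

```bash
python3 st.py
```

```text
15.82 [0.5676 0.1444 0.0503] F [-4.  -1.3 11. ] M [-0.426  1.662 -0.033] yaw -39.21 q6 20.6 tau6 -0.132
```

servo_tool --pt "0 0 0" --pt "0 0 0" --pt "0 0 0" --pt "0 0 0" --pt "0 0 0" --spin '[2,4,6,8,8]' --grip '[1,1,1,1,1]'

```text
time_s: 16.23
tcp_pos: [0.5676, 0.1444, 0.0503]
ee_rot: [[0.679, -0.734, 0.0], [-0.734, -0.679, -0.001], [0.001, 0.0, -1.0]]
wrist_force: [-4.9, -2.3, 11.5]
gripper_width: 0.408
gripper_force: 30.0
```

```bash
python3 st.py
```

```text
16.23 [0.5676 0.1444 0.0503] F [-4.9 -2.3 11.5] M [-0.414  1.581  0.042] yaw -47.22 q6 12.6 tau6 -0.132
```

servo_tool --pt "0 0 0" --pt "0 0 0" --pt "0 0 0.0001" --pt "0 0 0.0001" --pt "0 0 0.0001" --spin '[2,4,6,8,8]' --grip '[1,1,1,1,1]'

```text
time_s: 16.65
tcp_pos: [0.5675, 0.1444, 0.0503]
ee_rot: [[0.571, -0.821, 0.0], [-0.821, -0.571, -0.001], [0.001, 0.0, -1.0]]
wrist_force: [-5.8, -1.8, 11.6]
gripper_width: 0.404
gripper_force: 30.0
```

```bash
python3 st.py
```

```text
16.65 [0.5675 0.1444 0.0503] F [-5.8 -1.8 11.6] M [-0.399  1.674 -0.055] yaw -55.21 q6 4.6 tau6 -0.132
```

servo_tool --pt "0 0 0" --pt "0 0 0" --pt "0 0 0" --pt "0 0 0" --pt "0 0 0" --spin '[2,4,6,8,8]' --grip '[1,1,1,1,1]'

```text
time_s: 17.07
tcp_pos: [0.5682, 0.1446, 0.0503]
ee_rot: [[0.451, -0.892, 0.002], [-0.892, -0.451, -0.0], [0.001, -0.001, -1.0]]
wrist_force: [-3.6, -1.7, 9.3]
gripper_width: 0.408
gripper_force: 30.0
```

```bash
python3 st.py
```

```text
17.07 [0.5682 0.1446 0.0503] F [-3.6 -1.7  9.3] M [-0.413  1.246  0.059] yaw -63.18 q6 -3.4 tau6 -0.22
```

TCP shifted 0.7 mm and the moment changed, so the stop may have been reached. I'll check the foot and cap in the wrist view.

Run:
```python
from h import *
d=wrist('w6');a=dict(np.load('w5.npz'))
def crop(d):return cv2.resize(cv2.convertScaleAbs(d['pixels'][130:330,190:370],alpha=2),None,fx=2.2,fy=2.2,interpolation=cv2.INTER_CUBIC)
cv2.imwrite('pics/w6c.png',np.hstack([crop(a),crop(d)]))
```

```text
17.07 tcp [0.5682 0.1446 0.0503] x [ 0.451 -0.892  0.001] y [-0.892 -0.451 -0.001] z [ 0.002 -0.    -1.   ] F [-3.6 -1.7  9.3]
```

View pics/w6c.png

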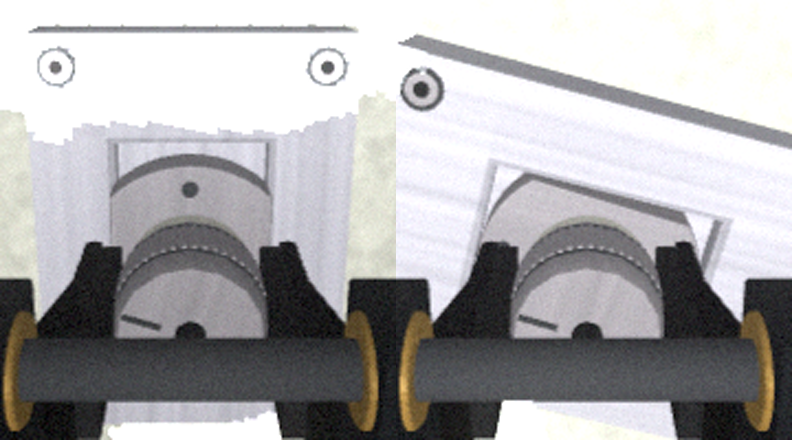

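The engraved line hasn't moved relative to the fingers, so nothing slipped, and the foot seems to have taken up play. I'll turn a little further to confirm a firm stop by the moment.

servo_tool --pt "0 0 0" --pt "0 0 0" --pt "0 0 0" --pt "0 0 0" --pt "0 0 0" --spin '[1,2,3,3,3]' --grip '[1,1,1,1,1]'

```text
time_s: 17.53
tcp_pos: [0.5683, 0.1445, 0.0503]
ee_rot: [[0.407, -0.913, 0.002], [-0.913, -0.407, -0.001], [0.001, -0.001, -1.0]]
wrist_force: [-3.4, -1.0, 9.2]
gripper_width: 0.408
gripper_force: 30.0
```

```bash
python3 st.py
python3 - <<'E'
from h import *
d=wrist('w7')
g=cv2.resize(cv2.convertScaleAbs(d['pixels'][190:250,215:345],alpha=1.6),None,fx=6,fy=6,interpolation=cv2.INTER_CUBIC)
cv2.imwrite('pics/w7c.png',g)
E
```

```text
17.53 [0.5683 0.1445 0.0503] F [-3.4 -1.   9.2] M [-0.548  1.115  0.575] yaw -65.98 q6 -6.2 tau6 -0.582
17.53 tcp [0.5683 0.1445 0.0503] x [ 0.407 -0.913  0.001] y [-0.913 -0.407 -0.001] z [ 0.002 -0.001 -1.   ] F [-3.4 -1.   9.2]
```

View pics/w7c.png

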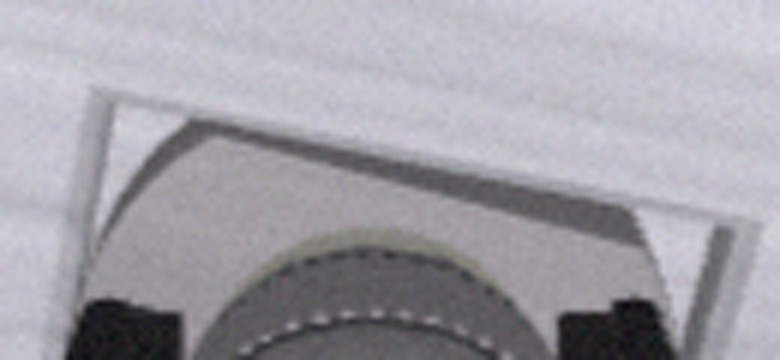

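The moment rose to 0.575 N m, a firm stop. The flat, (225,137) to (645,243), is about 3° clockwise of the wall, so the foot has taken up its play. I'll unload the press, turn counter-clockwise 3° so the foot rides back square with the cap, then look.

servo_tool --pt "0 0 -0.0006" --pt "0 0 -0.0012" --pt "0 0 -0.0018" --pt "0 0 -0.0023" --pt "0 0 -0.0023" --spin '[0,0,0,0,0]' --grip '[1,1,1,1,1]'

```text
time_s: 18.0
tcp_pos: [0.5682, 0.1446, 0.0505]
ee_rot: [[0.404, -0.915, 0.001], [-0.915, -0.404, -0.0], [0.0, -0.001, -1.0]]
wrist_force: [2.2, -2.5, -0.7]
gripper_width: 0.407
gripper_force: 30.0
```

```bash
python3 st.py
```

```text
18.0 [0.5682 0.1446 0.0505] F [ 2.2 -2.5 -0.7] M [-0.794 -0.545  0.612] yaw -66.14 q6 -6.3 tau6 -0.61
```

servo_tool --pt "0 0 0" --pt "0 0 0" --pt "0 0 0" --pt "0 0 0" --pt "0 0 0" --spin '[-1,-2,-3,-3,-3]' --grip '[1,1,1,1,1]'

```text
time_s: 18.42
tcp_pos: [0.5676, 0.1447, 0.0506]
ee_rot: [[0.45, -0.893, 0.0], [-0.893, -0.45, 0.0], [-0.0, -0.0, -1.0]]
wrist_force: [2.4, -2.9, -1.4]
gripper_width: 0.405
gripper_force: 30.0
```

```bash
python3 st.py
cat >> h.py <<'E'
def flatyaw(d,zf=.026,zj=.024):
    """foot-flat edge and jig outer edges in world yaw, by lines on planes z=const"""
    g=cv2.cvtColor(d['pixels'],cv2.COLOR_BGR2GRAY)
    def toplane(uv,z):
        r=np.stack([(uv[:,0]-d['cx'])/d['fx'],(uv[:,1]-d['cy'])/d['fy'],np.ones(len(uv))],1)@d['M'][:3,:3].T
        o=d['M'][:3,3];return (o+r*((z-o[2])/r[:,2])[:,None])[:,:2]
    L=cv2.createLineSegmentDetector(cv2.LSD_REFINE_ADV).detect(g)[0][:,0]
    out=[]
    for l in L:
        p=toplane(l.reshape(2,2).astype(float),zf);v=p[1]-p[0];n=np.hypot(*v)
        if n<.012: continue
        a=(np.degrees(np.arctan2(v[1],v[0]))+90)%180-90;c=p.mean(0)-[.5675,.1443]
        t=np.radians(11.8);lx=c@[np.cos(t),np.sin(t)];ly=c@[-np.sin(t),np.cos(t)]
        if abs(lx)<.07 and abs(ly)<.055 and (abs(a-11.8)<8): out.append((round(n,4),round(a,2),round(lx,4),round(ly,4),l.astype(int).tolist()))
    for o in sorted(out,key=lambda o:o[3]):print(o)
E
python3 - <<'E'
from h import *
print('at stop');flatyaw(dict(np.load('w7.npz')))
d=wrist('w8');flatyaw(d)
E
```

```text
18.42 [0.5676 0.1447 0.0506] F [ 2.4 -2.9 -1.4] M [-0.75  -0.771  0.066] yaw -63.24 q6 -3.3 tau6 0.002
at stop
(np.float64(0.1074), np.float64(11.85), np.float64(0.0024), np.float64(-0.0498), [195, 149, 386, 190])
(np.float64(0.1236), np.float64(11.82), np.float64(0.0005), np.float64(-0.0458), [401, 200, 183, 154])
(np.float64(0.0645), np.float64(11.8), np.float64(0.0004), np.float64(-0.023), [230, 204, 340, 227])
(np.float64(0.0421), np.float64(8.49), np.float64(-0.0004), np.float64(-0.0199), [320, 230, 250, 212])
18.42 tcp [0.5676 0.1447 0.0506] x [ 0.45  -0.893 -0.   ] y [-0.893 -0.45  -0.   ] z [ 0.  0. -1.] F [ 2.4 -2.9 -1.4]
(np.float64(0.1073), np.float64(11.84), np.float64(0.0025), np.float64(-0.0497), [199, 144, 388, 194])
(np.float64(0.1224), np.float64(11.85), np.float64(0.0003), np.float64(-0.0458), [401, 205, 188, 149])
(np.float64(0.0632), np.float64(11.83), np.float64(0.0004), np.float64(-0.0229), [232, 202, 339, 229])
(np.float64(0.042), np.float64(9.16), np.float64(-0.0006), np.float64(-0.0197), [321, 231, 251, 210])
```

The line fit works well: pocket 11.82°, foot 8.49° at the stop and now 9.16°. I'll turn 3° more counter-clockwise and compare with the earlier frames, including the cap's engraved line.

servo_tool --pt "0 0 0" --pt "0 0 0" --pt "0 0 0" --pt "0 0 0" --pt "0 0 0" --spin '[-1,-2,-3,-3,-3]' --grip '[1,1,1,1,1]'

```text
time_s: 18.88
tcp_pos: [0.5669, 0.1448, 0.0505]
ee_rot: [[0.497, -0.868, -0.001], [-0.868, -0.497, -0.0], [-0.001, 0.001, -1.0]]
wrist_force: [-0.7, 1.0, -1.7]
gripper_width: 0.404
gripper_force: 30.0
```

```bash
python3 st.py
cat >> h.py <<'E'
def line(d):
    """engraved line angle in image: principal axis of dark pixels on the cap top, left of the screw hole"""
    g=cv2.cvtColor(d['pixels'],cv2.COLOR_BGR2GRAY)[266:283,242:270].astype(float)
    m=g<np.median(g)*.75
    n,l,s,_=cv2.connectedComponentsWithStats(m.astype(np.uint8),connectivity=8)
    if n<2:return None
    k=1+np.argmax(s[1:,4]);v,u=np.nonzero(l==k);w=np.median(g)-g[v,u]
    c=np.average(np.c_[u,v],axis=0,weights=w);C=np.cov(np.c_[u,v].T,aweights=w);e=np.linalg.eigh(C)[1][:,1]
    return len(u),(c+[242,266]).round(2),np.degrees(np.arctan(e[1]/e[0])).round(1)
E
python3 - <<'E'
from h import *
print('w6');flatyaw(dict(np.load('w6.npz')))
d=wrist('w9');flatyaw(d)
for n in('w4','w5','w6','w7','w8','w9'):print(n,line(dict(np.load(n+'.npz'))))
E
```

```text
18.88 [0.5669 0.1448 0.0505] F [-0.7  1.  -1.7] M [0.193 0.256 0.009] yaw -60.19 q6 -0.3 tau6 0.003
w6
(np.float64(0.1066), np.float64(11.84), np.float64(0.0028), np.float64(-0.0497), [200, 145, 387, 195])
(np.float64(0.1224), np.float64(11.82), np.float64(0.0001), np.float64(-0.0458), [402, 206, 189, 149])
(np.float64(0.0644), np.float64(11.89), np.float64(0.0002), np.float64(-0.0229), [232, 202, 341, 230])
(np.float64(0.0426), np.float64(9.29), np.float64(-0.0003), np.float64(-0.0198), [322, 232, 251, 211])
18.88 tcp [0.5669 0.1448 0.0505] x [ 0.497 -0.868 -0.001] y [-0.868 -0.497  0.001] z [-0.001 -0.    -1.   ] F [-0.7  1.  -1.7]
(np.float64(0.1088), np.float64(11.83), np.float64(0.0025), np.float64(-0.0495), [203, 139, 390, 200])
(np.float64(0.1227), np.float64(11.83), np.float64(0.0004), np.float64(-0.0458), [402, 210, 192, 143])
(np.float64(0.0641), np.float64(11.87), np.float64(0.0002), np.float64(-0.0229), [234, 199, 340, 231])
(np.float64(0.042), np.float64(11.92), np.float64(-0.0002), np.float64(-0.0194), [320, 231, 251, 210])
w4 (55, array([253.63, 276.11]), np.float64(15.4))
w5 (101, array([249.43, 274.18]), np.float64(24.1))
w6 (54, array([253.8 , 276.19]), np.float64(15.7))
w7 (105, array([249.02, 274.54]), np.float64(24.4))
w8 (104, array([249.32, 274.2 ]), np.float64(23.6))
w9 (108, array([249.22, 274.23]), np.float64(23.1))
```

The foot is square again (11.92° against 11.85°) with the cap still at the stop, about -72° to -74° relative to the foot. I'll press to hold the foot and back off about 88°.

servo_tool --pt "0 0 0.0008" --pt "0 0 0.0016" --pt "0 0 0.0024" --pt "0 0 0.003" --pt "0 0 0.003" --spin '[0,0,0,0,0]' --grip '[1,1,1,1,1]'

```text
time_s: 19.35
tcp_pos: [0.5671, 0.1448, 0.0502]
ee_rot: [[0.498, -0.867, -0.0], [-0.867, -0.498, -0.0], [0.0, 0.001, -1.0]]
wrist_force: [-6.7, 1.2, 13.1]
gripper_width: 0.405
gripper_force: 30.0
```

servo_tool --pt "0 0 0" --pt "0 0 0" --pt "0 0 0" --pt "0 0 0" --pt "0 0 0" --spin '[-4,-9,-14,-19,-22]' --grip '[1,1,1,1,1]'

```text
time_s: 19.77
tcp_pos: [0.5672, 0.1449, 0.0503]
ee_rot: [[0.789, -0.615, -0.0], [-0.615, -0.789, -0.0], [0.0, 0.0, -1.0]]
wrist_force: [-7.1, 0.5, 14.8]
gripper_width: 0.404
gripper_force: 30.0
```

```bash
python3 st.py
python3 - <<'E'
from h import *
d=wrist('w10');flatyaw(d)
E
```

```text
19.77 [0.5672 0.1449 0.0503] F [-7.1  0.5 14.8] M [ 0.23   2.116 -0.061] yaw -37.93 q6 21.9 tau6 -0.174
19.77 tcp [0.5672 0.1449 0.0503] x [ 0.789 -0.615  0.   ] y [-0.615 -0.789  0.   ] z [-0. -0. -1.] F [-7.1  0.5 14.8]
(np.float64(0.1075), np.float64(11.83), np.float64(0.006), np.float64(-0.0476), [248, 120, 391, 242])
(np.float64(0.1107), np.float64(11.74), np.float64(0.0064), np.float64(-0.0456), [390, 246, 243, 120])
(np.float64(0.0642), np.float64(11.95), np.float64(0.0005), np.float64(-0.0227), [258, 188, 342, 255])
(np.float64(0.0328), np.float64(12.07), np.float64(0.0044), np.float64(-0.0195), [314, 239, 270, 205])
(np.float64(0.0145), np.float64(8.47), np.float64(-0.0144), np.float64(-0.0036), [307, 268, 290, 253])
```

The foot holds at 12.07° while the cap turns. I'll continue the back-off.

servo_tool --pt "0 0 0" --pt "0 0 0" --pt "0 0 0" --pt "0 0 0" --pt "0 0 0" --spin '[-5,-10,-15,-20,-22]' --grip '[1,1,1,1,1]'

```text
time_s: 20.23
tcp_pos: [0.5673, 0.145, 0.0504]
ee_rot: [[0.962, -0.275, 0.0], [-0.275, -0.962, 0.0], [0.0, -0.0, -1.0]]
wrist_force: [-7.2, 1.8, 13.6]
gripper_width: 0.407
gripper_force: 30.0
```

servo_tool --pt "0 0 0" --pt "0 0 0" --pt "0 0 0" --pt "0 0 0" --pt "0 0 0" --spin '[-5,-10,-15,-20,-22]' --grip '[1,1,1,1,1]'

```text
time_s: 20.65
tcp_pos: [0.5673, 0.1451, 0.0505]
ee_rot: [[0.994, 0.106, 0.0], [0.106, -0.994, 0.0], [0.0, -0.0, -1.0]]
wrist_force: [-7.6, 1.8, 13.9]
gripper_width: 0.409
gripper_force: 30.0
```

servo_tool --pt "0 0 0" --pt "0 0 0" --pt "0 0 0" --pt "0 0 0" --pt "0 0 0" --spin '[-5,-10,-15,-20,-22.5]' --grip '[1,1,1,1,1]'

```text
time_s: 21.07
tcp_pos: [0.5673, 0.1452, 0.0506]
ee_rot: [[0.878, 0.478, 0.0], [0.478, -0.878, 0.0], [0.001, -0.0, -1.0]]
wrist_force: [-8.1, 1.4, 14.2]
gripper_width: 0.407
gripper_force: 30.0
```

servo_tool --pt "0 0 -0.0005" --pt "0 0 -0.001" --pt "0 0 -0.001" --pt "0 0 -0.001" --pt "0 0 -0.001" --spin '[0,0,0,0,0]' --grip '[1,1,1,1,1]'

```text
time_s: 21.48
tcp_pos: [0.5673, 0.1452, 0.0507]
ee_rot: [[0.88, 0.475, 0.0], [0.475, -0.88, 0.0], [0.0, -0.0, -1.0]]
wrist_force: [-5.6, 1.9, 9.5]
gripper_width: 0.404
gripper_force: 30.0
```

```bash
python3 st.py
python3 - <<'E'
from h import *
d=wrist('w11');flatyaw(d)
P=cloud(d);T=d['T'];Q=(P-T[:3,3])@T[:3,:3]
f=(np.hypot(Q[...,0],Q[...,1])<.029)&(np.hypot(Q[...,0],Q[...,1])>.021)&(Q[...,2]>.015)&(Q[...,2]<.03)&(Q[...,0]>.01)
b=(P[...,2]>.02)&(P[...,2]<.03)&(np.hypot(Q[...,0],Q[...,1])>.045)&(np.hypot(Q[...,0],Q[...,1])<.06)
X=P[f];print('foot top z',np.median(X[:,2]),'plane',np.linalg.lstsq(np.c_[X[:,:2],np.ones(len(X))],X[:,2],rcond=None)[0][:2],'jig top',np.median(P[b][:,2]))
g=cv2.resize(cv2.convertScaleAbs(d['pixels'][150:330,180:380],alpha=1.8),None,fx=3.3,fy=3.3);cv2.imwrite('pics/w11c.png',g)
E
```

```text
21.48 [0.5673 0.1452 0.0507] F [-5.6  1.9  9.5] M [0.424 1.779 0.048] yaw 28.36 q6 88.2 tau6 -0.017
21.48 tcp [0.5673 0.1452 0.0507] x [0.88  0.475 0.   ] y [ 0.475 -0.88  -0.   ] z [ 0.  0. -1.] F [-5.6  1.9  9.5]
(np.float64(0.0139), np.float64(12.14), np.float64(0.0242), np.float64(-0.0211), [328, 214, 320, 235])
(np.float64(0.0123), np.float64(18.25), np.float64(-0.0531), np.float64(0.0114), [238, 312, 235, 328])
(np.float64(0.0121), np.float64(14.41), np.float64(-0.0664), np.float64(0.0171), [225, 327, 221, 342])
(np.float64(0.0231), np.float64(12.15), np.float64(0.0138), np.float64(0.0244), [238, 237, 248, 201])
foot top z 0.027582638613057625 plane [ 0.03570433 -0.02193816] jig top 0.025761036154453076
```

View pics/w11c.png

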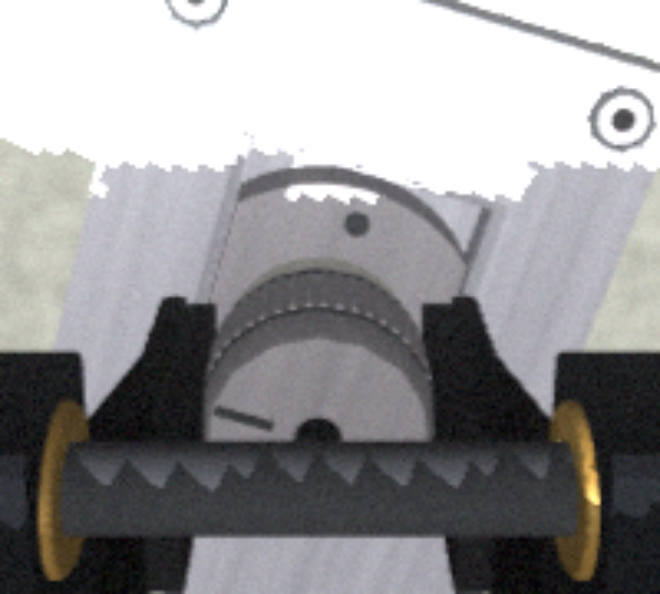

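The foot top is 1.8 mm above the jig, so it is home and square at about 12°. The engraved line at (243,418) hasn't moved in the grip, and the back-off is about 89–91° from the stop.

```bash
python3 -c "
from station import *
print(finish_job())"
```

```text
the job is handed in; nothing more can be done
None
```

The job is handed in, with the cartridge foot seated home and square in the jig, the cap bottomed and backed off about 90°, and the gripper still holding the cap by its sides; no pass/fail result came back.

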